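# Find the stamped slate crate and push it to dispatch

## Robot

A 7-joint arm with a two-finger parallel gripper is mounted at the origin on the work surface. World frame = base frame: x ahead of the robot, y to its left, z up, the work surface at z = 0. Lengths are in m, angles in degrees, forces in N, time in s.
With the tool pointing down it reaches from about 0.425 to 0.875 m from the base axis. Payload 4.7 kg.
Tool frame: the origin (TCP) lies at the centre of the arm's flange, where the gripper is bolted on; the fingertips stand 182 mm ahead of it and the grasp point (between the pads) lies 164 mm ahead of it; z points along the fingers, x is the direction in which the jaws open and shut, and the axes are right-handed (so a half turn about z gives the same grasp; the last joint's range is limited). The gripper opens to 87 mm and grips with 3 to 60 N. Pads are 19 mm wide; open, the fingers measure 117 mm over their backs; the gripper's body (75 mm by 190 mm) begins 51 mm behind the grasp point.
Start: joints at [74.605, 18.392, -4.016, 83.108, 1.295, 78.541, -3.26], TCP at [0.181, -0.624, 0.405] pointing down, gripper open.
Joint ranges: [-163.93, 163.93], [-17.29, 119.83], [-79.2, 71.16], [3.27, 140.29], [-89.18, 269.18], [5.43, 117.66], [-154.24, 154.24]. Speed limits (degrees/s): [147.25, 147.25, 180, 180, 180, 180, 180].

## Interface

Orientations are given as [roll, pitch, yaw] about the fixed x, y, z axes, in that order (R = Rz(yaw) Ry(pitch) Rx(roll)).
In Python, from cell import env gives the robot as it stands. The module is installed in compiled form; this text tells all that it offers.
- The arm moves only by the tool carry_out, never from a script. Its argument "increments" is a list of rows, each a list of 5 numbers: the shift along the world's x, y, z in m, then the turn about the world's z in degrees, then the gripper's target within -1 to 1 (shut at 1, half-way at 0, fully open at -1). In form: [[dx, dy, dz, spin, jaw], ...]. A call has 1 to 20 rows; each row is the pose to reach, as a shift and turn from the pose commanded when the call began; what a row does not reach only later rows make up. A row lasts 1/10 s, in which the tool goes at most 50 mm and 8.59 degrees, less where a joint would pass 70% of its speed; a pose out of reach is approached as far as the arm can. A call with a gripper value outside its range is refused whole. The fingers move at their own pace and stop on an object; "grip_force" is the grip in N (left out, the last holds). Time passes only in rows, so rows that repeat a pose let the fingers close. It gives the time, the measured TCP pose, the force and the opening at its end, in the units of the state.
- env.get_obs(): the state, without advancing time (a new reading comes with each control period).
- env.read_camera(name): name is "scene" or "top" or "wrist"; returns (picture, depth): 480x640x3 uint8, red, green, blue; 480x640 float32, m along the optical axis (not along the pixel's ray), 0 where there is no reading.
- env.get_calibration(name): a dict with "K" (3x3 intrinsics, pixels), "camera_from_world" (4x4, takes a point from world to camera coordinates); the wrist camera has in their place "T_tool_cam" (4x4, takes a point from camera to tool coordinates, whose origin is the TCP and whose axes are the tool frame's). Camera axes: x right, y down, z forward; pixel columns grow to the right and rows downward; lengths in m; the calibration is good to about 2 mm. A picture is of the moment at which its call begins: read the wrist's pose just before it. get_calibration takes no time and is no camera call.
- env.sign_off(): hands the job in, once; it reports no verdict.
The state is a dict: "time_s": time; "qpos": joint angles; "joint_velocities": joint speeds; "effort": joint torques, N m; "tool_pos": TCP position; "tool_rot": TCP orientation; "force": force on the tool from outside, world axes, zero at the start; "wrist_torque": the same for the moment, N m; "grip_width": finger opening in m.
Only numpy, scipy, OpenCV 4.12 (cv2) and the standard library are available. Lean on these libraries where they do the work, as an engineer would, in place of code of your own. Each camera call takes 0.05 s, during which the arm holds its last target.

## Task

Only pushing with the fingertips, never lifting a crate off the bench, push the crate on the robot's left back towards the robot so that it catches on the low stop strip and tips up until it leans on the wooden bar, keep it there for a moment to see its underside, and let it down flat again; then do the same with the crate on the right. Push the crate that has the red stamp underneath forward, away from the robot, until its front bottom edge lies on the yellow dispatch line, flat on the bench; leave the other crate where it stood and the loose tools and stones undisturbed.

Things in the scene. Friction and masses are not known exactly. Their poses are not given: they have to be found in the camera images.
- crate_stamped: open wooden crate, 130 mm in x, 160 mm in y, 90 mm tall, walls 9 mm, inside floor (fixed slate) 16 mm above the underside; 0.5 to 0.8 kg. A red stamp (plain disc, 110 mm across) is under its white floor; from above both look alike, and either may be on the left. Origin: centre of the underside; x away from the robot, z up. Starts flat, near (-x) wall 1 to 5 mm from the stop strip.
- crate_plain: open wooden crate, 130 mm in x, 160 mm in y, 90 mm tall, walls 9 mm, inside floor (fixed slate) 16 mm above the underside; 0.5 to 0.8 kg. Its white underside is bare. Origin: centre of the underside; x away from the robot, z up. Starts flat, near (-x) wall 1 to 5 mm from the stop strip.
- crate_stamped_front (a point): stamped crate: middle of its bottom front edge (the +x edge, away from the robot), on the bench when the crate is flat
- crate_stamped_near (a point): stamped crate: middle of its bottom near edge (the -x edge, beside the stop strip), on which it is tipped; 4 to 6 N on the near wall by the rim starts the tip, and up to the leaning bar the crate falls back by itself
- crate_plain_near (a point): plain crate: middle of its bottom near edge (the -x edge, beside the stop strip), on which it is tipped; 4 to 6 N on the near wall by the rim starts the tip, and up to the leaning bar the crate falls back by itself
- stop_rail: tipping rest fixed to the bench on the robot's side of both crates, 500 mm long in y. Dark stop strip: x -10 to 10 mm, 8 mm high; leaning bar: x -58 to -38 mm, 32 mm high. Origin: middle of the strip's underside, x away from the robot, y left. A crate pushed back near its rim catches on the strip, tips and leans on the bar at about 63 degrees; its bottom edge creeps 15 mm away from the strip meanwhile
- dispatch_line: dispatch line: straight yellow band painted on the bench beyond the crates, 50 mm wide in its x, 660 mm long in its y, no height; origin at its centre, x away from the robot
- wedge: loose splitting wedge standing upright with a blue head, 34 mm square, 62 mm tall, between the crates; origin centre of its underside
- hammer: loose hammer lying left of the crates, 280 mm long along its x, origin on the underside
- chisel: loose steel chisel lying right of the crates, about 195 mm long along its x, 32 mm wide, 16 mm high, origin on the underside
- offcut: loose slate offcut of two layers beyond the line, 60 x 70 mm, 24 mm high, origin centre of its underside
- oil_can: loose can with an orange band, 56 mm across, 120 mm tall, beyond the line on the left, origin centre of its underside
- brush: loose hand brush lying between the right crate and the chisel, origin on the underside
- square_block: loose wooden block 50 x 50 x 45 mm between the left crate and the hammer, origin centre of its underside

How it is judged:
By the outcome, as a careful person would: the job done as asked, in the order asked, and still so for the second after the job is handed in, with the robot touching nothing.
It also fails if it takes over 72 s, if anything falls off the work surface, if the arm or the gripper's body presses on something with over 40 N, if the wrist force passes 120 N, or if a joint passes its speed limit or range.

## Working session

There is one attempt and no reset: what is moved stays moved. The work goes in short steps, Python scripts to look and compute and a tool call to move; the robot and the scene stay as the last step left them, time stands still between calls to the robot, and variables do not carry over. Pictures are saved under pics/ and viewed, and the job is handed in when it is done.

Besides the shell and the picture viewer there is one more tool, called after ">>>" as name(argument=value, ...) on one line, values as JSON. carry_out: Moves the arm, as the interface text tells. Its arguments: {"type":"object","properties":{"increments":{"type":"array"},"grip_force":{"type":"number"}},"required":["increments"]}

```bash
mkdir -p pics; cat > h.py <<'E'
import numpy as np,cv2
from cell import env
def save(n,im,crop=None,s=1):
    if crop: im=im[crop[1]:crop[3],crop[0]:crop[2]]
    im=cv2.resize(im,None,fx=s,fy=s,interpolation=cv2.INTER_CUBIC)
    cv2.imwrite('pics/'+n+'.png',im[:,:,::-1])
def w(name,u,v,d):
    c=env.get_calibration(name);K=np.array(c['K']);T=np.array(c['camera_from_world'])
    p=np.linalg.inv(K)@np.array([u,v,1.])*d
    return np.linalg.inv(T)@np.r_[p,1]
def wz(name,u,v,z):
    a=w(name,u,v,0.0)[:3];b=w(name,u,v,1.0)[:3];t=(z-a[2])/(b[2]-a[2]);return a+t*(b-a)
E
python3 - <<'E'
from h import *
o=env.get_obs();print(o)
for n in('top','scene'):
    im,d=env.read_camera(n);save(n+'0',im);np.save('pics/%s0.npy'%n,d);cv2.imwrite('pics/%s0raw.png'%n,im[:,:,::-1]);print(env.get_calibration(n))
E
```

```text
{'time_s': 0.0, 'qpos': array([74.60414066, 18.43936325, -4.01653538, 83.17499901,  1.29469802,
       78.53867182, -3.25853192]), 'joint_velocities': array([-0.00642036, -0.14117259,  0.03134896,  0.06213423,  0.00781728,
       -0.04669414,  0.00307293]), 'effort': array([-2.46348254e-04, -4.91288316e+01, -4.04060371e-01, -3.12530744e+01,
       -6.38854830e-02,  4.36437281e-02,  1.72824857e-04]), 'tool_pos': array([ 0.1813085 , -0.62399352,  0.40365701]), 'tool_rot': array([ 1.79994972e+02,  1.07806219e-01, -7.37920332e+01]), 'force': array([ 0.33235031, -0.02640723,  0.47127051]), 'wrist_torque': array([ 0.01565359,  0.03384267, -0.05941265]), 'grip_width': 0.08702589627568683}
{'K': array([[607.16959321,   0.        , 329.05780662],
       [  0.        , 607.16959321, 240.40711751],
       [  0.        ,   0.        ,   1.        ]]), 'camera_from_world': array([[ 0.00885981, -0.99993668,  0.00693818,  0.0219842 ],
       [-0.99770819, -0.0093051 , -0.06702075,  0.60981191],
       [ 0.06708107, -0.00632849, -0.99772746,  1.5860564 ],
       [ 0.        ,  0.        ,  0.        ,  1.        ]])}
{'K': array([[608.87878954,   0.        , 308.87220512],
       [  0.        , 608.87878954, 237.00858892],
       [  0.        ,   0.        ,   1.        ]]), 'camera_from_world': array([[ 0.55191749,  0.83388784,  0.00426021, -0.3676599 ],
       [ 0.47073591, -0.30733645, -0.82701391, -0.26968835],
       [-0.68832753,  0.45844887, -0.56216532,  1.88892726],
       [ 0.        ,  0.        ,  0.        ,  1.        ]])}
```

View pics/top0.png

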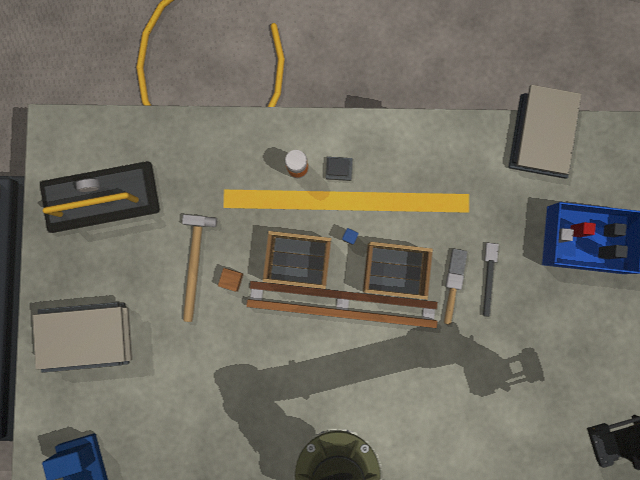

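View pics/scene0.png

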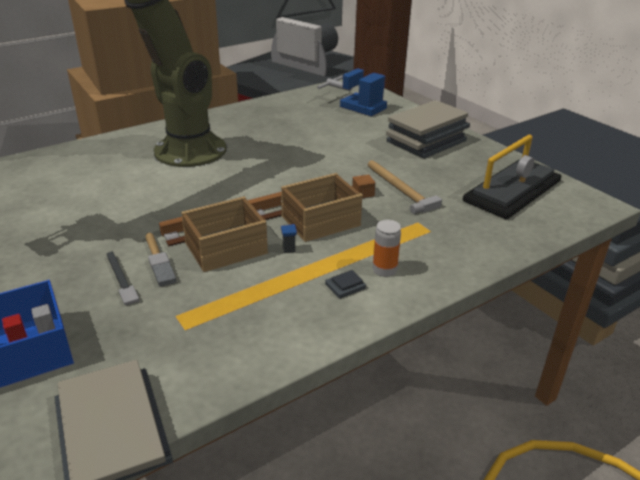

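The top view shows the crates around pixels (297,258) and (398,270), the rail just below them, the wedge at (350,236) and the line at about row 200. Next I'll enlarge it to measure.

```bash
python3 - <<'E'
from h import *
im=cv2.imread('pics/top0raw.png')[:,:,::-1]
save('tc',im,(215,180,475,335),3)
E
```

```text
(no output)
```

View pics/tc.png

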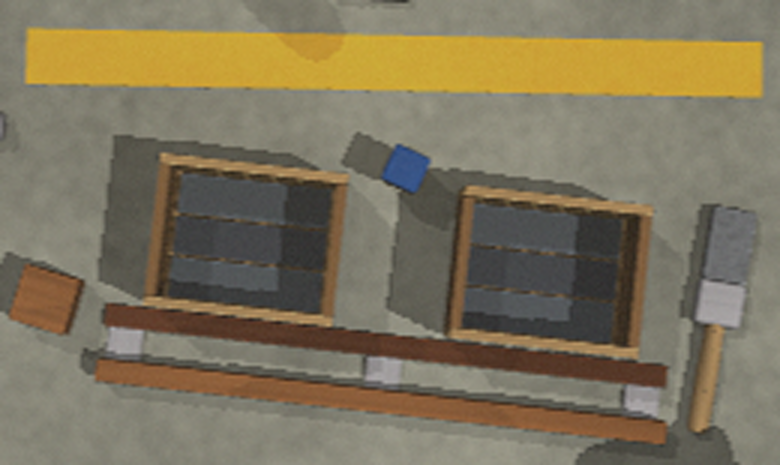

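```bash
python3 - <<'E'
from h import *
f=lambda u,v,z:wz('top',215+(u+.5)/3-.5,180+(v+.5)/3-.5,z)
def crate(n,P):
    Q=np.array([f(u,v,.09) for u,v in P]);FL,FR,NR,NL=Q[:,:2]
    print(n,Q.round(3).tolist(),'w',np.linalg.norm(FL-FR),np.linalg.norm(FL-NL),'c',Q.mean(0).round(4),
     'yaw',[np.degrees(np.arctan2(*(a)[::-1])).round(1) for a in (FL-NL,FR-NR)],[np.degrees(np.arctan2(-(a)[0],a[1])).round(1) for a in(FL-FR,NL-NR)])
crate('L',[(161,154),(349,176),(331,325),(144,300)])
crate('R',[(463,187),(653,208),(637,357),(447,332)])
for n,P,z in [('line',[(25,28),(764,42),(763,97),(25,83)],0),('strip',[(106,304),(666,367),(666,387),(103,322)],.008),('bar',[(97,360),(666,422),(666,443),(96,380)],.032),('wedge',[(395,144),(430,154),(417,193),(382,182)],.062)]:
    Q=np.array([f(u,v,z) for u,v in P]);print(n,Q.round(4).tolist(),Q.mean(0).round(4),'yaw',np.degrees(np.arctan2(-(Q[0]-Q[1])[0],(Q[0]-Q[1])[1])).round(2))
d=np.load('pics/top0.npy')
for u,v in[(300,206),(264,250),(380,240),(298,258),(400,270)]: print(u,v,d[v,u],w('top',u,v,d[v,u])[:3].round(4))
E
```

```text
L [[0.627, 0.182, 0.09], [0.61, 0.023, 0.09], [0.485, 0.037, 0.09], [0.504, 0.194, 0.09]] w 0.15973766431935238 0.12368683923905997 c [0.5566 0.1091 0.09  ] yaw [np.float64(-5.7), np.float64(-6.4)] [np.float64(-6.2), np.float64(-7.1)]
R [[0.602, -0.073, 0.09], [0.586, -0.234, 0.09], [0.46, -0.22, 0.09], [0.48, -0.06, 0.09]] w 0.1612964277889463 0.1227578787619729 c [ 0.5318 -0.1468  0.09  ] yaw [np.float64(-6.0), np.float64(-6.3)] [np.float64(-5.8), np.float64(-7.0)]
line [[0.747, 0.3141, 0.0], [0.7409, -0.3499, 0.0], [0.6911, -0.3487, 0.0], [0.6973, 0.3131, 0.0]] [ 0.7191 -0.0179  0.    ] yaw -0.53
strip [[0.5006, 0.2361, 0.008], [0.4494, -0.2593, 0.008], [0.4318, -0.2593, 0.008], [0.4847, 0.2385, 0.008]] [ 0.4666 -0.011   0.008 ] yaw -5.9
bar [[0.452, 0.2402, 0.032], [0.4026, -0.2548, 0.032], [0.3845, -0.2547, 0.032], [0.4347, 0.2407, 0.032]] [ 0.4184 -0.0071  0.032 ] yaw -5.7
wedge [[0.6402, -0.0165, 0.062], [0.6318, -0.0467, 0.062], [0.5981, -0.0357, 0.062], [0.6073, -0.0056, 0.062]] [ 0.6193 -0.0261  0.062 ] yaw -15.47
300 206 1.6324269 [7.029e-01 1.063e-01 1.000e-04]
264 250 1.6221591 [0.5835 0.201  0.0018]
380 240 1.6199569 [ 0.6128 -0.1085  0.0079]
298 258 1.6095096 [0.5625 0.1094 0.0136]
400 270 1.6032964 [ 0.5331 -0.1605  0.0196]
```

>>> carry_out(increments=[[0.482,0.722,-0.05,-22.1,-1],[0.482,0.722,-0.05,-22.1,-1],[0.482,0.722,-0.05,-22.1,-1],[0.482,0.722,-0.05,-22.1,-1],[0.482,0.722,-0.05,-22.1,-1],[0.482,0.722,-0.05,-22.1,-1],[0.482,0.722,-0.05,-22.1,-1],[0.482,0.722,-0.05,-22.1,-1],[0.482,0.722,-0.05,-22.1,-1],[0.482,0.722,-0.05,-22.1,-1],[0.482,0.722,-0.05,-22.1,-1],[0.482,0.722,-0.05,-22.1,-1],[0.482,0.722,-0.05,-22.1,-1],[0.482,0.722,-0.05,-22.1,-1],[0.482,0.722,-0.05,-22.1,-1],[0.482,0.722,-0.05,-22.1,-1],[0.482,0.722,-0.05,-22.1,-1],[0.482,0.722,-0.05,-22.1,-1],[0.482,0.722,-0.05,-22.1,-1],[0.482,0.722,-0.05,-22.1,-1]])

```text
time_s: 2.1
tool_pos: [0.6632, 0.0978, 0.3539]
tool_rot: [179.9, -0.0, -95.9]
force: [0.4, -0.5, 0.0]
grip_width: 0.0869
```

>>> carry_out(increments=[[0,0,-0.04,0,-1],[0,0,-0.08,0,-1],[0,0,-0.097,0,-1],[0,0,-0.097,0,-1]])

```text
time_s: 2.5
tool_pos: [0.6621, 0.0956, 0.2549]
tool_rot: [179.7, -0.1, -96.0]
force: [-0.3, 0.1, -0.2]
grip_width: 0.0869
```

```bash
python3 - <<'E'
from h import *
im,d=env.read_camera('scene');save('s1',im,(140,60,400,260),3)
# trajectory, rail frame
C=np.array([.4666,-.011]);a=np.radians(-5.9);ex=np.array([np.cos(a),np.sin(a)]);ey=np.array([-np.sin(a),np.cos(a)])
o=env.get_obs();print(o['tool_pos'],o['force'])
p=o['tool_pos'][:2]-C;print('rail',p@ex,p@ey)
h=.075
for t in range(0,66,5):
    th=np.radians(t);up=.010+.008*np.tan(th);u=up+.13*np.cos(th)-h*np.sin(th)+.0095;z=.13*np.sin(th)+h*np.cos(th)+.182
    x=C+u*ex+(p@ey)*ey
    print(t,'u %.4f'%u,(x-o['tool_pos'][:2]).round(4),(z-o['tool_pos'][2]).round(4))
E
```

```text
[0.66313708 0.09636763 0.25748614] [1.08165946 0.27457781 0.9685892 ]
rail 0.18445939974390002 0.12700143276339435
0 u 0.1495 [-0.0348  0.0036] -0.0005
5 u 0.1432 [-0.0411  0.0042] 0.0106
10 u 0.1359 [-0.0483  0.005 ] 0.0209
15 u 0.1278 [-0.0564  0.0058] 0.0306
20 u 0.1189 [-0.0652  0.0067] 0.0395
25 u 0.1094 [-0.0747  0.0077] 0.0474
30 u 0.0992 [-0.0848  0.0088] 0.0545
35 u 0.0886 [-0.0954  0.0099] 0.0605
40 u 0.0776 [-0.1063  0.011 ] 0.0655
45 u 0.0664 [-0.1174  0.0121] 0.0695
50 u 0.0551 [-0.1286  0.0133] 0.0723
55 u 0.0441 [-0.1397  0.0144] 0.074
60 u 0.0334 [-0.1503  0.0155] 0.0746
65 u 0.0236 [-0.16    0.0165] 0.074
```

View pics/s1.png

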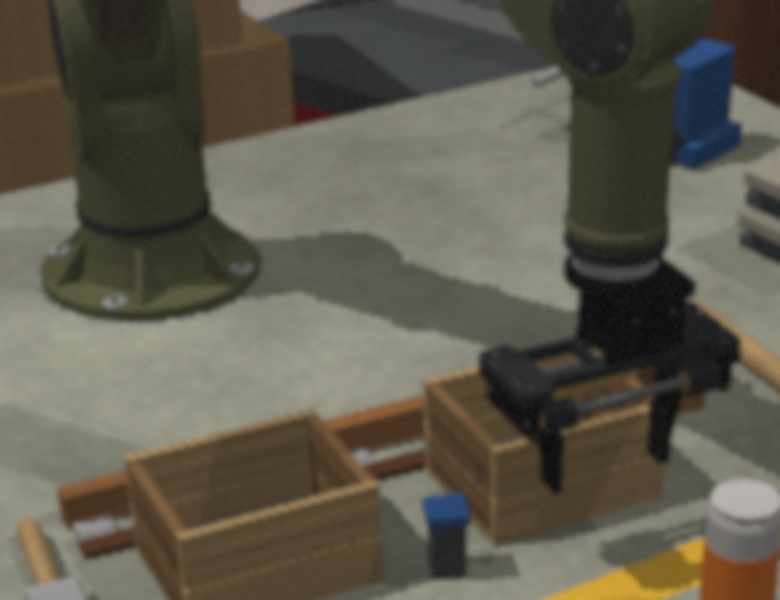

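>>> carry_out(increments=[[-0.015,0.0015,0,0,-1],[-0.025,0.0025,0,0,-1],[-0.031,0.003,0,0,-1],[-0.036,0.0036,0,0,-1],[-0.038,0.004,0.005,0,-1],[-0.041,0.0042,0.0106,0,-1],[-0.0447,0.0046,0.0158,0,-1],[-0.0483,0.005,0.0209,0,-1],[-0.0523,0.0054,0.0258,0,-1],[-0.0564,0.0058,0.0306,0,-1],[-0.0608,0.0062,0.035,0,-1],[-0.0652,0.0067,0.0395,0,-1],[-0.0652,0.0067,0.0395,0,-1]])

```text
time_s: 3.85
tool_pos: [0.598, 0.1046, 0.2985]
tool_rot: [-179.9, -0.0, -95.9]
force: [5.0, -0.2, 3.1]
grip_width: 0.0868
```

```bash
python3 - <<'E'
from h import *
o=env.get_obs();print(o['tool_pos'],o['force'])
im,d=env.read_camera('scene');save('s2',im,(140,60,400,260),3)
E
```

```text
[0.59802113 0.10463623 0.29848909] [ 5.04336633 -0.15972597  3.06200804]
```

View pics/s2.png

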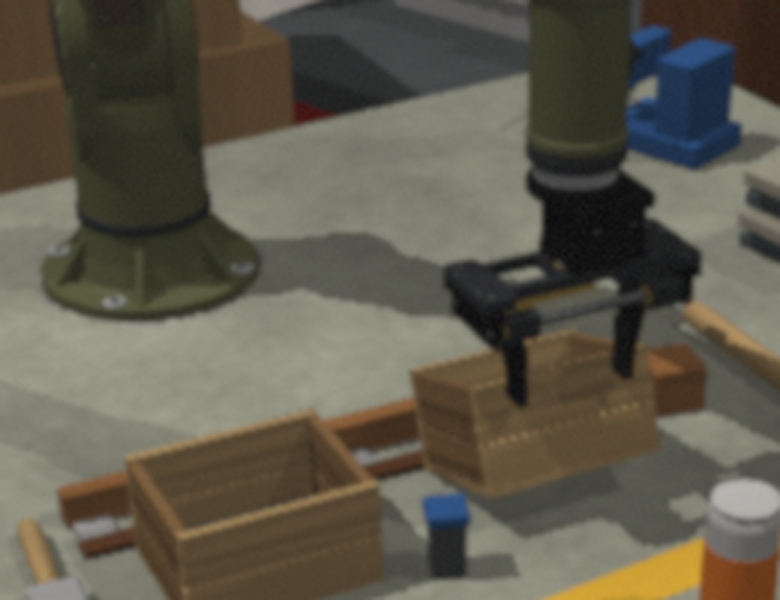

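The crate is tilting about 20° and the fingers are bearing high on the wall, so I'll continue.

>>> carry_out(increments=[[-0.0047,0.0005,0.004,0,-1],[-0.0095,0.001,0.008,0,-1],[-0.0145,0.0015,0.0115,0,-1],[-0.0196,0.0021,0.015,0,-1],[-0.025,0.0026,0.018,0,-1],[-0.0302,0.0032,0.021,0,-1],[-0.0356,0.0037,0.0236,0,-1],[-0.0411,0.0043,0.026,0,-1],[-0.0466,0.0048,0.028,0,-1],[-0.0522,0.0054,0.03,0,-1],[-0.0578,0.006,0.0315,0,-1],[-0.0634,0.0066,0.0328,0,-1],[-0.0634,0.0066,0.0328,0,-1]])

```text
time_s: 5.2
tool_pos: [0.5349, 0.1112, 0.3319]
tool_rot: [-179.9, -0.0, -95.9]
force: [3.3, -1.7, 10.1]
grip_width: 0.0869
```

```bash
python3 - <<'E'
from h import *
o=env.get_obs();print(o['tool_pos'],o['force'])
im,d=env.read_camera('scene');save('s3',im,(140,60,400,260),3)
E
```

```text
[0.53491222 0.11122349 0.33187671] [ 3.31065593 -1.74765117 10.07389124]
```

View pics/s3.png

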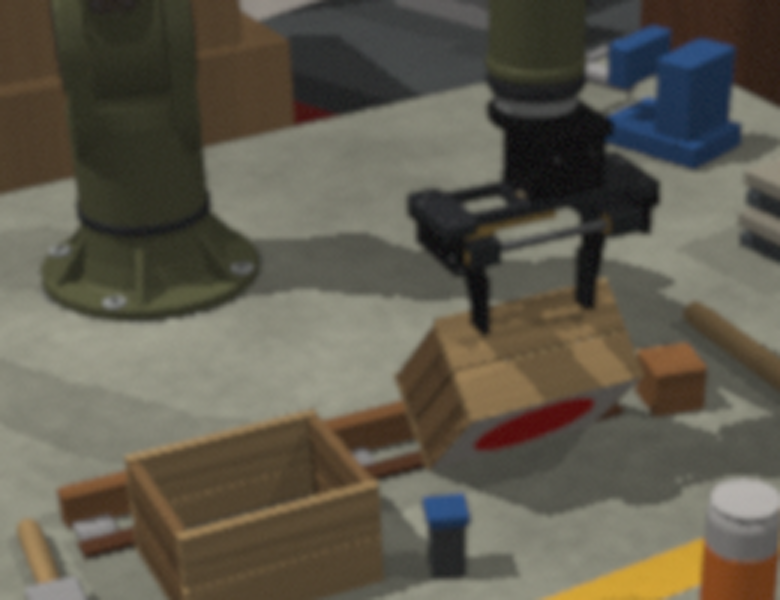

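>>> carry_out(increments=[[-0.0055,0.0005,0.0012,0,-1],[-0.011,0.0011,0.0022,0,-1],[-0.0165,0.0016,0.003,0,-1],[-0.0217,0.0022,0.0035,0,-1],[-0.0255,0.0026,0.0035,0,-1],[-0.0255,0.0026,0.0035,0,-1]])

```text
time_s: 5.85
tool_pos: [0.5095, 0.1139, 0.3359]
tool_rot: [-179.9, -0.0, -95.9]
force: [2.9, -1.5, 13.9]
grip_width: 0.087
```

```bash
python3 - <<'E'
from h import *
o=env.get_obs();print(o['tool_pos'],o['force'])
im,d=env.read_camera('scene');save('s4',im,(140,60,400,260),3)
im,d=env.read_camera('top');save('t4',im,(215,180,475,335),3)
E
```

```text
[0.5094824  0.11387106 0.33590009] [ 2.93760981 -1.47242327 13.90375343]
```

View pics/s4.png

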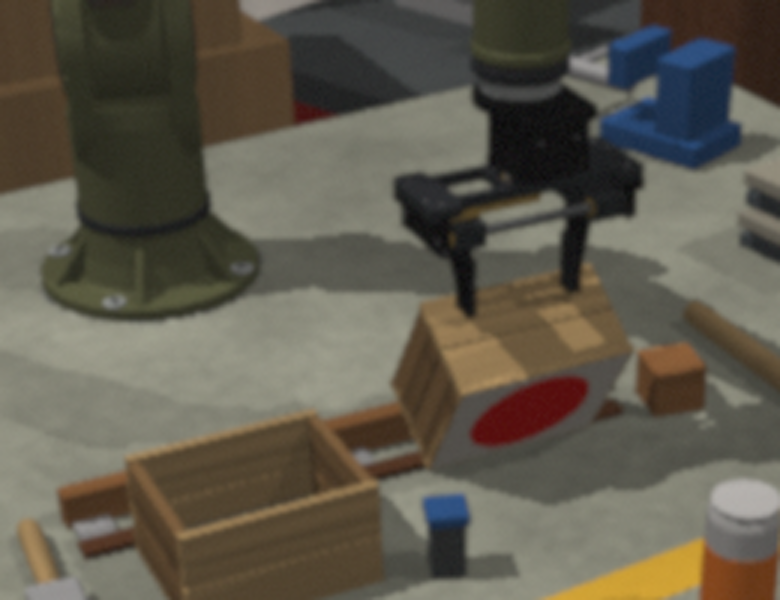

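>>> carry_out(increments=[[-0.004,0.0004,0.0005,0,-1],[-0.007,0.0007,0.0005,0,-1],[-0.0095,0.001,0.0005,0,-1],[-0.0095,0.001,0.0005,0,-1]])

```text
time_s: 6.35
tool_pos: [0.4999, 0.1149, 0.3363]
tool_rot: [-179.9, -0.0, -95.9]
force: [2.0, -1.9, 13.9]
grip_width: 0.0871
```

```bash
python3 - <<'E'
from h import *
o=env.get_obs();print(o['tool_pos'],o['force'])
im,d=env.read_camera('scene');save('s5',im,(240,120,380,240),5)
E
```

```text
[0.49989228 0.11485961 0.33629823] [ 2.01358252 -1.9329411  13.94479112]
```

View pics/s5.png

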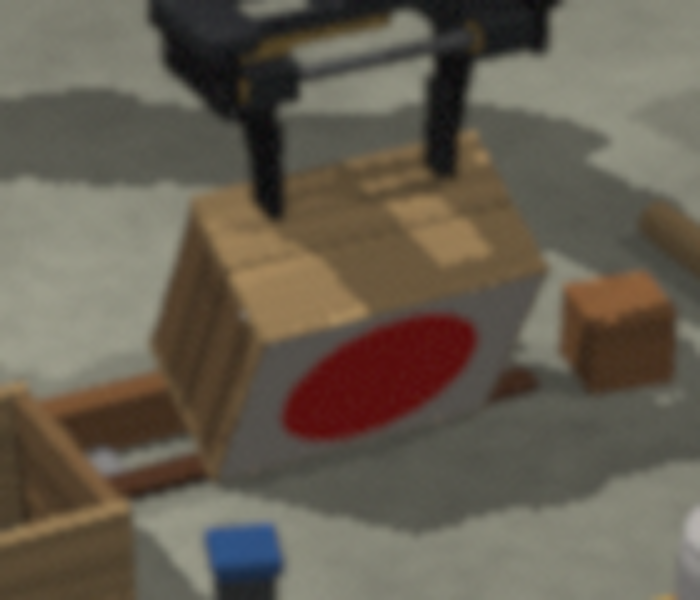

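```bash
cat >> h.py <<'E'
def tilt(d,box):
    c=env.get_calibration('scene');K=np.array(c['K']);T=np.linalg.inv(c['camera_from_world'])
    v,u=np.mgrid[box[1]:box[3],box[0]:box[2]];z=d[box[1]:box[3],box[0]:box[2]].ravel()
    P=(np.linalg.inv(K)@np.c_[u.ravel(),v.ravel(),np.ones(u.size)].T*z).T
    P=(T@np.c_[P,np.ones(len(P))].T).T[:,:3][z>0]
    m=P.mean(0);n=np.linalg.svd(P-m)[2][2];n*=np.sign(n[0])
    return m,n,np.degrees(np.arctan2(n[0],-n[2])),np.std((P-m)@n)
E
python3 - <<'E'
from h import *
im,d=env.read_camera('scene')
print(tilt(d,(305,190,325,202)),env.get_obs()['force'])
print(tilt(d,(295,158,330,170)))
E
```

```text
(array([0.52871356, 0.10787051, 0.06157633]), array([ 0.87481302, -0.09270075, -0.47550895]), np.float64(61.47348941588126), np.float64(0.0015178535713116417)) [ 1.07343639 -1.90835959 14.74640488]
(array([0.51015035, 0.11200539, 0.14292807]), array([ 4.43450364e-01, -8.20758880e-04,  8.96298556e-01]), np.float64(153.67575438909893), np.float64(0.003772652615354588))
```

>>> carry_out(increments=[[-0.002,0.0002,0,0,-1],[-0.004,0.0004,0,0,-1],[-0.004,0.0004,0,0,-1]])

```text
time_s: 6.75
tool_pos: [0.4961, 0.1152, 0.3363]
tool_rot: [-179.9, -0.0, -95.9]
force: [0.9, -2.0, 14.4]
grip_width: 0.087
```

```bash
python3 - <<'E'
from h import *
im,d=env.read_camera('scene')
print(tilt(d,(305,190,325,202)),env.get_obs()['force'],env.get_obs()['tool_pos'])
E
```

```text
(array([0.52601526, 0.10966364, 0.05978635]), array([ 0.88329399, -0.09218919, -0.45966606]), np.float64(62.50753776753134), np.float64(0.0014688008740615572)) [ 0.27319686 -0.61086175 14.87264301] [0.49612909 0.11519211 0.33630248]
```

>>> carry_out(increments=[[0,0,-0.001,0,-1],[0,0,-0.002,0,-1],[0,0,-0.002,0,-1]])

```text
time_s: 7.1
tool_pos: [0.4971, 0.1152, 0.3361]
tool_rot: [-179.7, -0.0, -95.9]
force: [0.4, -2.5, 22.9]
grip_width: 0.0869
```

```bash
python3 - <<'E'
from h import *
im,d=env.read_camera('scene')
print(tilt(d,(305,190,325,202)),env.get_obs()['force'],env.get_obs()['tool_pos'])
save('s6',im,(240,120,380,240),5)
E
```

```text
(array([0.52702399, 0.10899776, 0.06039571]), array([ 0.87351681, -0.1022111 , -0.47594251]), np.float64(61.41589493550661), np.float64(0.0016286823264471033)) [-0.46609695 -2.72539754 23.40506715] [0.49704465 0.11520547 0.33609014]
```

View pics/s6.png

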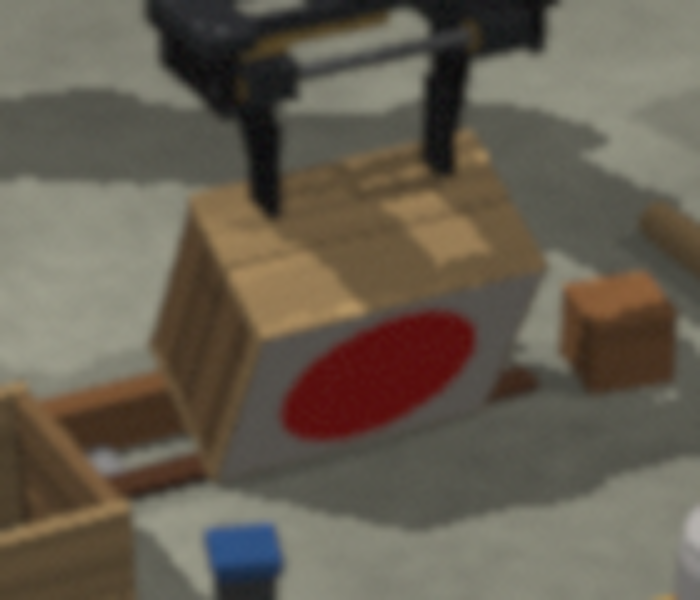

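```bash
cat >> h.py <<'E'
def pnp(obj,px,off,s):
    c=env.get_calibration('scene');K=np.array(c['K']);T=np.array(c['camera_from_world'])
    pts=np.array([[off[0]+(u+.5)/s-.5,off[1]+(v+.5)/s-.5] for u,v in px]);obj=np.array(obj,float)
    ok,r,t=cv2.solvePnP(obj,pts,K,None,flags=cv2.SOLVEPNP_SQPNP)
    ok,r,t=cv2.solvePnP(obj,pts,K,None,r,t,True)
    e=cv2.projectPoints(obj,r,t,K,None)[0][:,0]-pts
    M=np.eye(4);M[:3,:3]=cv2.Rodrigues(r)[0];M[:3,3]=t[:,0]
    W=np.linalg.inv(T)@M
    return W,e
E
python3 - <<'E'
from h import *
a,b,h=.065,.08,.09
obj=[(-a,-b,0),(a,-b,0),(a,-b,h),(-a,-b,h),(a,b,0),(a,b,h)]
W,e=pnp(obj,[(214,478),(262,340),(193,203),(153,348),(546,266),(470,134)],(240,120),5)
print(W.round(3),e.round(2))
print('tilt',np.degrees(np.arctan2(W[2,0],np.hypot(W[0,0],W[1,0]))),'axis roll',np.degrees(np.arcsin(W[2,1])))
C=np.array([.4666,-.011,0]);al=np.radians(-5.9)
R=np.array([[np.cos(al),np.sin(al),0],[-np.sin(al),np.cos(al),0],[0,0,1]])
for q in [(-a,-b,0),(-a,b,0),(-a,0,h),(a,0,h),(a,0,0)]:
    print(q,(R@((W@np.r_[q,1])[:3]-C)).round(4))
E
```

```text
[[ 0.455  0.109 -0.884  0.497]
 [-0.058  0.994  0.093  0.132]
 [ 0.889  0.009  0.458  0.041]
 [ 0.     0.     0.     1.   ]] [[ 0.75  0.6 ]
 [ 0.18  0.11]
 [-0.22 -0.76]
 [-0.11 -0.4 ]
 [-0.44  0.47]
 [-0.15 -0.02]]
tilt 62.70442726046079 axis roll 0.5221074117776918
(-0.065, -0.08, 0) [-0.0145  0.0656 -0.0179]
(-0.065, 0.08, 0) [-0.0135  0.2256 -0.0164]
(-0.065, 0, 0.09) [-0.094   0.1457  0.0241]
(0.065, 0, 0.09) [-0.0344  0.1443  0.1396]
(0.065, 0, 0) [0.0456 0.1442 0.0984]
```

View pics/t4.png

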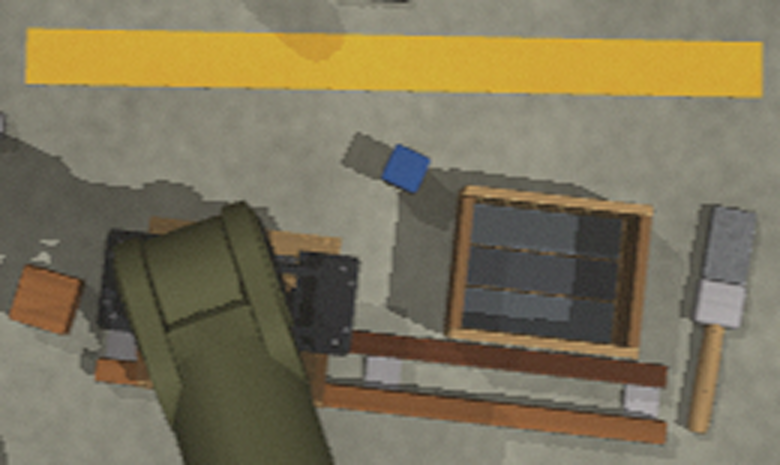

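>>> carry_out(increments=[[0,0,0.002,0,-1],[0,0,0.002,0,-1],[0,0,0.002,0,-1],[0,0,0.002,0,-1],[0,0,0.002,0,-1],[0.006,-0.0006,0.002,0,-1],[0.012,-0.0012,0.002,0,-1],[0.0173,-0.0018,0.0015,0,-1],[0.0225,-0.0023,0.001,0,-1],[0.0279,-0.0029,0,0,-1],[0.0335,-0.0034,-0.001,0,-1],[0.039,-0.004,-0.002,0,-1]])

```text
time_s: 8.35
tool_pos: [0.5356, 0.111, 0.3317]
tool_rot: [-179.9, -0.0, -95.9]
force: [3.9, -1.2, 9.1]
grip_width: 0.0873
```

```bash
python3 - <<'E'
from h import *
im,d=env.read_camera('scene')
print(env.get_obs()['force'],env.get_obs()['tool_pos'])
save('s7',im,(240,120,380,240),5)
E
```

```text
[ 4.65775579 -0.07165908  9.29211068] [0.53630331 0.11076964 0.33144022]
```

View pics/s7.png

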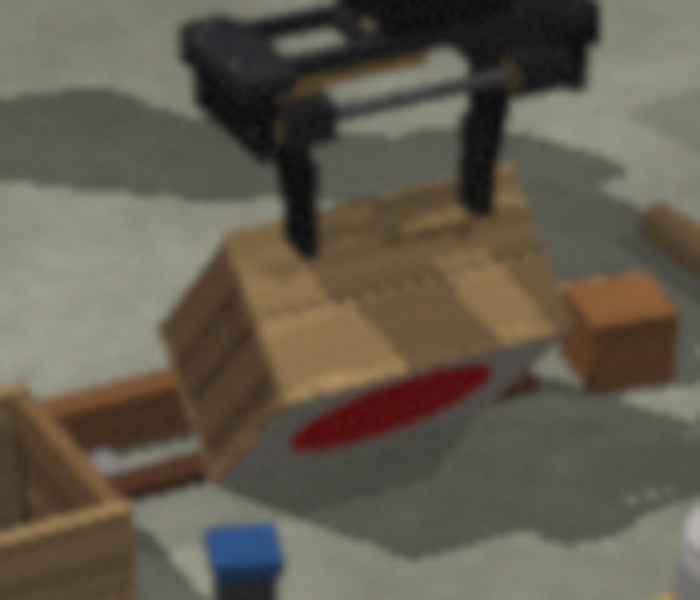

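>>> carry_out(increments=[[0.0055,-0.0006,-0.0012,0,-1],[0.0112,-0.0012,-0.0028,0,-1],[0.0223,-0.0023,-0.0068,0,-1],[0.0332,-0.0034,-0.0118,0,-1],[0.0438,-0.0045,-0.0178,0,-1],[0.049,-0.005,-0.021,0,-1],[0.0539,-0.0056,-0.0249,0,-1],[0.0634,-0.0066,-0.0328,0,-1],[0.068,-0.007,-0.037,0,-1],[0.0722,-0.0075,-0.0417,0,-1],[0.0763,-0.008,-0.0464,0,-1],[0.0803,-0.0083,-0.0514,0,-1],[0.084,-0.0087,-0.0565,0,-1],[0.0875,-0.0091,-0.0617,0,-1],[0.0907,-0.0094,-0.067,0,-1],[0.0938,-0.0097,-0.0728,0,-1],[0.098,-0.01,-0.0728,0,-1],[0.102,-0.0105,-0.0728,0,-1],[0.106,-0.011,-0.0728,0,-1],[0.11,-0.0115,-0.0728,0,-1]])

```text
time_s: 10.4
tool_pos: [0.6446, 0.0997, 0.2568]
tool_rot: [179.9, -0.0, -95.9]
force: [-0.3, 0.2, 0.2]
grip_width: 0.0869
```

```bash
python3 - <<'E'
from h import *
im,d=env.read_camera('scene')
print(env.get_obs()['force'],env.get_obs()['tool_pos'])
save('s8',im,(140,60,400,260),3)
E
```

```text
[ 1.04601227 -0.29344176 -0.1585358 ] [0.64524713 0.09946469 0.25701328]
```

View pics/s8.png

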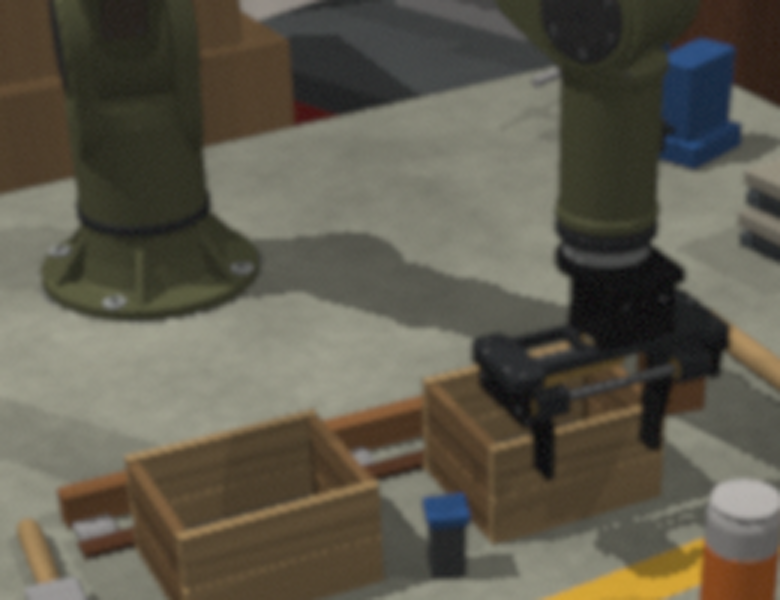

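>>> carry_out(increments=[[0.015,0,0.02,0,-1],[0.015,-0.02,0.06,0,-1],[0.01,-0.07,0.06,0,-1],[0.005,-0.12,0.06,0,-1],[0,-0.17,0.06,0,-1],[-0.004,-0.215,0.06,0,-1],[-0.0075,-0.245,0.06,0,-1],[-0.0075,-0.257,0.05,0,-1],[-0.0075,-0.257,0.02,0,-1],[-0.0075,-0.257,0,0,-1],[-0.0075,-0.257,0,0,-1],[-0.0075,-0.257,0,0,-1]])

```text
time_s: 11.65
tool_pos: [0.6375, -0.1557, 0.257]
tool_rot: [179.9, 0.1, -95.8]
force: [0.3, 0.2, 0.5]
grip_width: 0.087
```

```bash
python3 - <<'E'
from h import *
o=env.get_obs();print(o['tool_pos'],o['force'])
C=np.array([.4666,-.011]);a=np.radians(-5.9);ex=np.array([np.cos(a),np.sin(a)]);ey=np.array([-np.sin(a),np.cos(a)])
p=o['tool_pos'][:2]-C;print('rail',p@ex,p@ey)
im,d=env.read_camera('scene');save('s9',im,(140,60,400,260),3)
im,d=env.read_camera('top');save('t9',im,(215,180,475,335),3)
E
```

```text
[ 0.63751638 -0.1556873   0.25699632] [0.33792719 0.20081493 0.54787504]
rail 0.18488378250489362 -0.12635193677333437
```

View pics/s9.png

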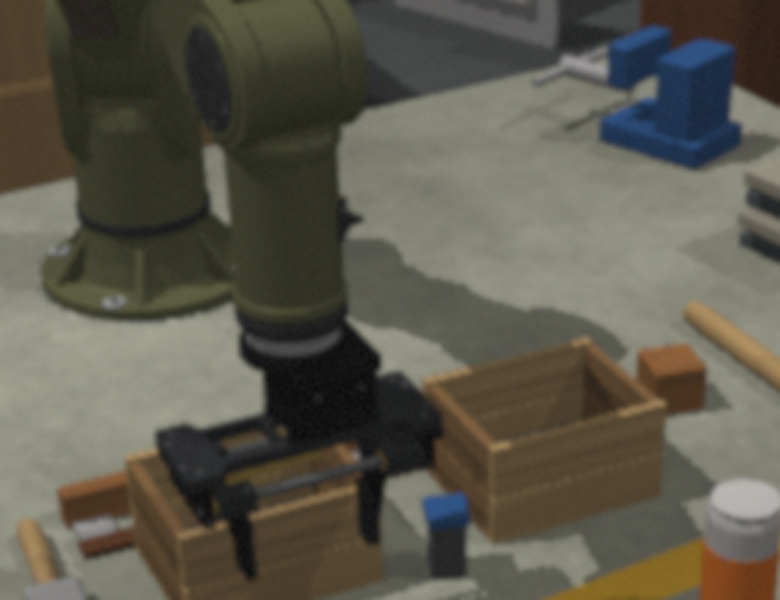

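View pics/t9.png

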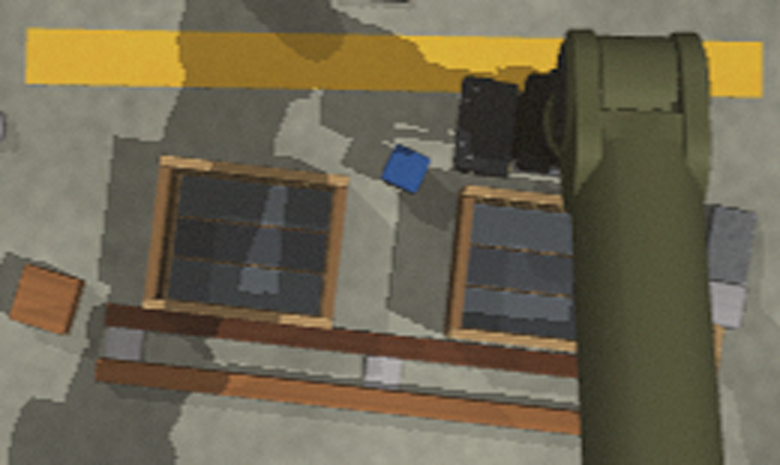

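The left crate is flat, with its rim near where it was and a red stamp underneath. Now I'll run the same sequence on the right crate.

>>> carry_out(increments=[[-0.02,0.0018,0,0,-1],[-0.031,0.003,0,0,-1],[-0.036,0.0036,0,0,-1],[-0.038,0.004,0.005,0,-1],[-0.041,0.0042,0.0106,0,-1],[-0.0447,0.0046,0.0158,0,-1],[-0.0483,0.005,0.0209,0,-1],[-0.0523,0.0054,0.0258,0,-1],[-0.0564,0.0058,0.0306,0,-1],[-0.0608,0.0062,0.035,0,-1],[-0.0652,0.0067,0.0395,0,-1],[-0.07,0.0072,0.0435,0,-1],[-0.0747,0.0077,0.0475,0,-1],[-0.0797,0.0082,0.051,0,-1],[-0.0848,0.0088,0.0545,0,-1],[-0.09,0.0093,0.0575,0,-1],[-0.0954,0.0099,0.0605,0,-1],[-0.1008,0.0104,0.063,0,-1],[-0.1063,0.011,0.0655,0,-1],[-0.1063,0.011,0.0655,0,-1]])

```text
time_s: 13.75
tool_pos: [0.5306, -0.1463, 0.324]
tool_rot: [-179.9, -0.0, -95.9]
force: [4.5, -0.1, 5.2]
grip_width: 0.0867
```

```bash
python3 - <<'E'
from h import *
o=env.get_obs();print(o['tool_pos'],o['force'])
im,d=env.read_camera('scene');save('s10',im,(140,60,400,260),3)
E
```

```text
[ 0.53062761 -0.14631672  0.32402822] [ 4.48305687 -0.12863704  5.21765275]
```

View pics/s10.png

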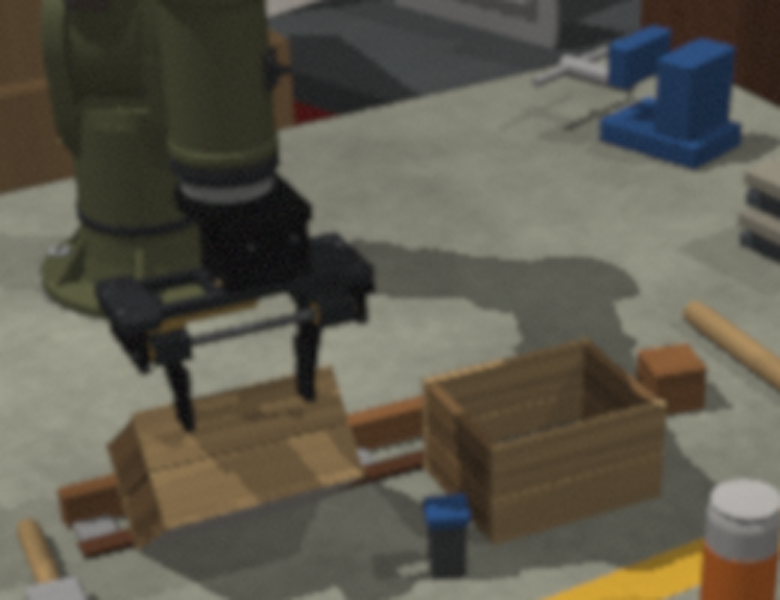

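>>> carry_out(increments=[[-0.0056,0.0006,0.002,0,-1],[-0.0111,0.0011,0.004,0,-1],[-0.0167,0.0017,0.0056,0,-1],[-0.0223,0.0023,0.007,0,-1],[-0.028,0.0029,0.0084,0,-1],[-0.0333,0.0034,0.0094,0,-1],[-0.0388,0.004,0.0102,0,-1],[-0.044,0.0045,0.0108,0,-1],[-0.0478,0.0049,0.0108,0,-1],[-0.052,0.0053,0.0112,0,-1],[-0.0573,0.0059,0.0112,0,-1],[-0.061,0.0063,0.0112,0,-1],[-0.061,0.0063,0.0112,0,-1]])

```text
time_s: 15.1
tool_pos: [0.4704, -0.1401, 0.336]
tool_rot: [-179.8, -0.1, -95.9]
force: [5.8, -0.5, 9.0]
grip_width: 0.0872
```

```bash
python3 - <<'E'
from h import *
o=env.get_obs();print(o['tool_pos'],o['force'])
im,d=env.read_camera('scene');save('s11',im,(150,140,290,260),5)
E
```

```text
[ 0.47044834 -0.14010935  0.33598707] [ 5.78059307 -0.53876892  8.98826038]
```

View pics/s11.png

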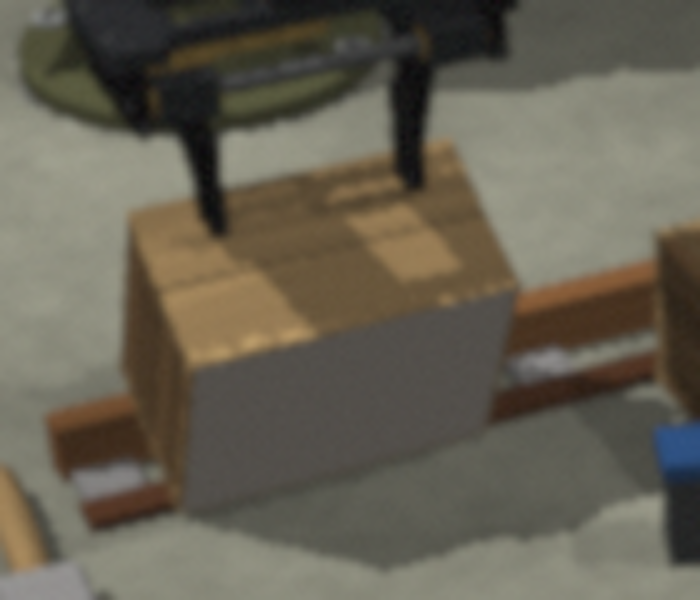

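```bash
python3 - <<'E'
from h import *
a,b,h=.065,.08,.09
obj=[(-a,-b,0),(a,-b,0),(a,-b,h),(-a,-b,h),(a,b,0),(a,b,h),(-a,b,0)]
W,e=pnp(obj,[(183,512),(190,364),(129,215),(124,365),(518,288),(455,145),(487,430)],(150,140),5)
print(e.round(2).tolist(),'tilt',np.degrees(np.arctan2(W[2,0],np.hypot(W[0,0],W[1,0]))))
im,d=env.read_camera('scene')
print(tilt(d,(192,214,240,230)))
E
```

```text
[[-0.16, -0.01], [0.19, 0.59], [0.33, -0.56], [0.48, -0.08], [-0.06, 0.07], [-0.68, -0.67], [-0.1, 0.67]] tilt 63.56919004583514
(array([ 0.4988947 , -0.1539985 ,  0.05929454]), array([ 0.88605833, -0.09297463, -0.45415455]), np.float64(62.86231712806849), np.float64(0.0015034736898403176))
```

>>> carry_out(increments=[[0,0,0,0,-1],[0,0,0,0,-1],[0,0,0,0,-1],[0,0,0,0,-1],[0,0,0,0,-1],[0,0,0,0,-1],[0.006,-0.0006,0,0,-1],[0.012,-0.0012,0,0,-1],[0.0173,-0.0018,-0.0005,0,-1],[0.0225,-0.0023,-0.0012,0,-1],[0.0279,-0.0029,-0.0022,0,-1],[0.0335,-0.0034,-0.0032,0,-1],[0.039,-0.004,-0.0044,0,-1],[0.039,-0.004,-0.0044,0,-1]])

```text
time_s: 16.6
tool_pos: [0.5097, -0.1442, 0.3309]
tool_rot: [-179.9, -0.0, -95.9]
force: [4.0, 0.1, 8.8]
grip_width: 0.0873
```

```bash
python3 - <<'E'
from h import *
im,d=env.read_camera('scene')
print(env.get_obs()['force'],env.get_obs()['tool_pos'])
save('s12',im,(150,140,290,260),4)
E
```

```text
[ 3.28026022 -0.23669869  8.26890202] [ 0.50950996 -0.14416445  0.33101475]
```

View pics/s12.png

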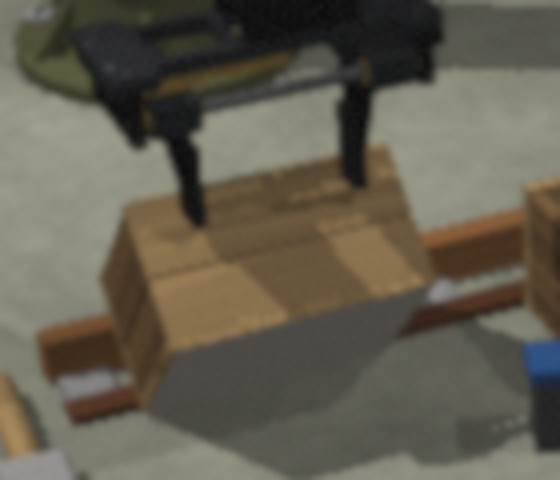

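The right crate's underside is bare and it is coming down with the fingers, so I'll lower it the rest of the way.

>>> carry_out(increments=[[0.0055,-0.0006,-0.0012,0,-1],[0.0112,-0.0012,-0.0028,0,-1],[0.0223,-0.0023,-0.0068,0,-1],[0.0332,-0.0034,-0.0118,0,-1],[0.0438,-0.0045,-0.0178,0,-1],[0.049,-0.005,-0.021,0,-1],[0.0539,-0.0056,-0.0249,0,-1],[0.0634,-0.0066,-0.0328,0,-1],[0.068,-0.007,-0.037,0,-1],[0.0722,-0.0075,-0.0417,0,-1],[0.0763,-0.008,-0.0464,0,-1],[0.0803,-0.0083,-0.0514,0,-1],[0.084,-0.0087,-0.0565,0,-1],[0.0875,-0.0091,-0.0617,0,-1],[0.0907,-0.0094,-0.067,0,-1],[0.0938,-0.0097,-0.0728,0,-1],[0.098,-0.01,-0.0728,0,-1],[0.102,-0.0105,-0.0728,0,-1],[0.106,-0.011,-0.0728,0,-1],[0.11,-0.0115,-0.0728,0,-1]])

```text
time_s: 18.65
tool_pos: [0.6187, -0.1557, 0.2562]
tool_rot: [179.9, -0.0, -95.9]
force: [0.2, 0.5, -0.1]
grip_width: 0.0872
```

>>> carry_out(increments=[[0.01,0,0.03,0,-1],[0.015,0.05,0.06,0,-1],[0.015,0.1,0.06,0,-1],[0.01,0.15,0.06,0,-1],[0,0.2,0.06,0,-1],[-0.03,0.235,0.06,0,-1],[-0.06,0.255,0.06,0,-1],[-0.06,0.255,0.06,0,-1],[-0.06,0.255,0.06,0,-1]])

```text
time_s: 19.55
tool_pos: [0.5585, 0.0999, 0.3171]
tool_rot: [-180.0, -0.1, -95.8]
force: [0.9, -0.3, -0.8]
grip_width: 0.0874
```

```bash
python3 - <<'E'
from h import *
o=env.get_obs();print(o['tool_pos'],o['tool_rot'],o['force'])
im,d=env.read_camera('top');save('t13',im,(215,180,475,335),3)
im,d=env.read_camera('scene');save('s13',im,(140,60,400,260),3)
E
```

```text
[0.55851936 0.09992897 0.31712498] [-1.79969476e+02 -7.90961179e-02 -9.57938897e+01] [ 0.87212212 -0.34761837 -0.8304494 ]
```

View pics/t13.png

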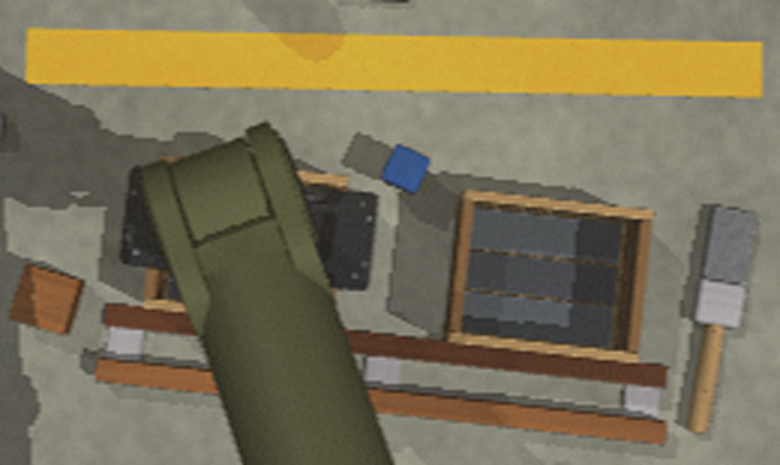

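View pics/s13.png

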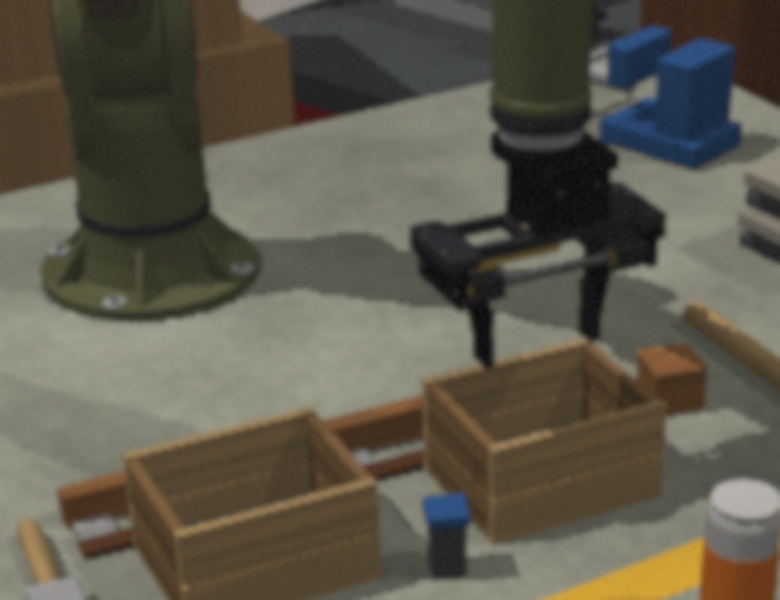

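Both crates are flat, the right one within 2 to 3 mm of its start, and the fingers are over the stamped left crate. I'll go down inside it and push its far wall.

>>> carry_out(increments=[[-0.003,0.009,0,0,-1],[-0.003,0.009,-0.03,0,-1],[-0.003,0.009,-0.065,0,-1],[-0.003,0.009,-0.09,0,-1],[-0.003,0.009,-0.1,0,-1],[-0.003,0.009,-0.1,0,-1],[0.015,0.008,-0.1,0,-1],[0.03,0.007,-0.1,0,-1],[0.037,0.006,-0.1,0,-1],[0.042,0.006,-0.1,0,-1],[0.047,0.006,-0.1,0,-1],[0.052,0.006,-0.1,0,-1]])

```text
time_s: 20.85
tool_pos: [0.6097, 0.106, 0.2173]
tool_rot: [179.8, -0.1, -95.9]
force: [-6.4, 0.5, 3.7]
grip_width: 0.0872
```

```bash
python3 - <<'E'
from h import *
o=env.get_obs();print(o['tool_pos'],o['tool_rot'],o['force'])
im,d=env.read_camera('scene');save('s14',im,(140,60,400,260),3)
im=cv2.imread('pics/top0raw.png')[:,:,::-1];save('t14',im,(230,130,380,220),5)
E
```

```text
[0.60974603 0.10604091 0.21733136] [ 1.79784026e+02 -5.50295814e-02 -9.58631042e+01] [-6.42270661  0.48432849  3.73186909]
```

View pics/s14.png

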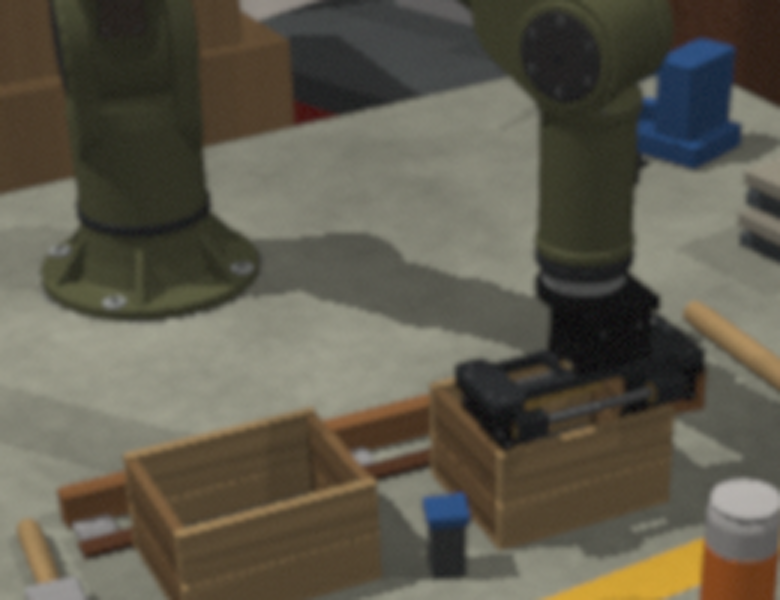

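View pics/t14.png

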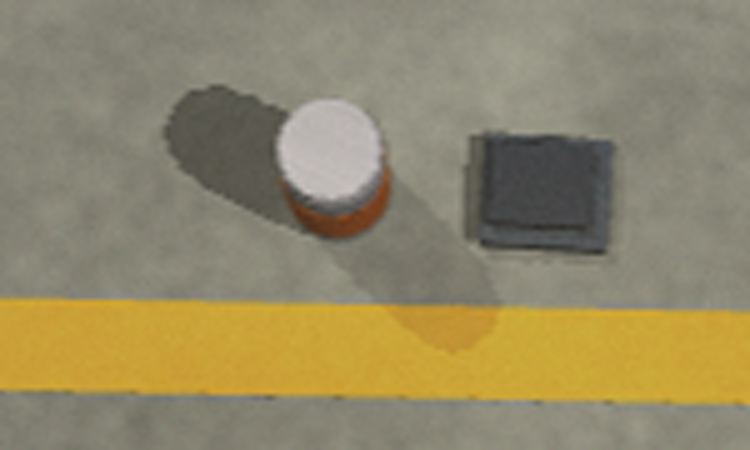

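>>> carry_out(increments=[[0.006,0,0,0.3,-1],[0.012,0,0,0.8,-1],[0.018,0,0,1.3,-1],[0.024,0,0,1.9,-1],[0.03,0,0,2.5,-1],[0.036,0,0,3.1,-1],[0.042,0,0,3.7,-1],[0.048,0,0,4.3,-1],[0.054,0,0,4.9,-1],[0.06,0,0,5.4,-1],[0.066,0,0,5.4,-1],[0.071,0,0,5.4,-1],[0.075,0,0,5.4,-1],[0.078,0,0,5.4,-1],[0.078,0,0,5.4,-1]])

```text
time_s: 22.4
tool_pos: [0.6895, 0.1054, 0.2169]
tool_rot: [-179.9, 0.0, -90.5]
force: [-4.2, 0.1, 1.7]
grip_width: 0.0868
```

```bash
python3 - <<'E'
from h import *
o=env.get_obs();print(o['tool_pos'],o['tool_rot'],o['force'])
im,d=env.read_camera('scene');save('s15',im,(240,120,440,270),4)
im,d=env.read_camera('top');save('t15',im,(215,150,415,300),4)
E
```

```text
[0.68946797 0.10544864 0.21687253] [-1.79949507e+02  1.41465519e-02 -9.04962072e+01] [-4.155217    0.12787387  1.6619368 ]
```

View pics/s15.png

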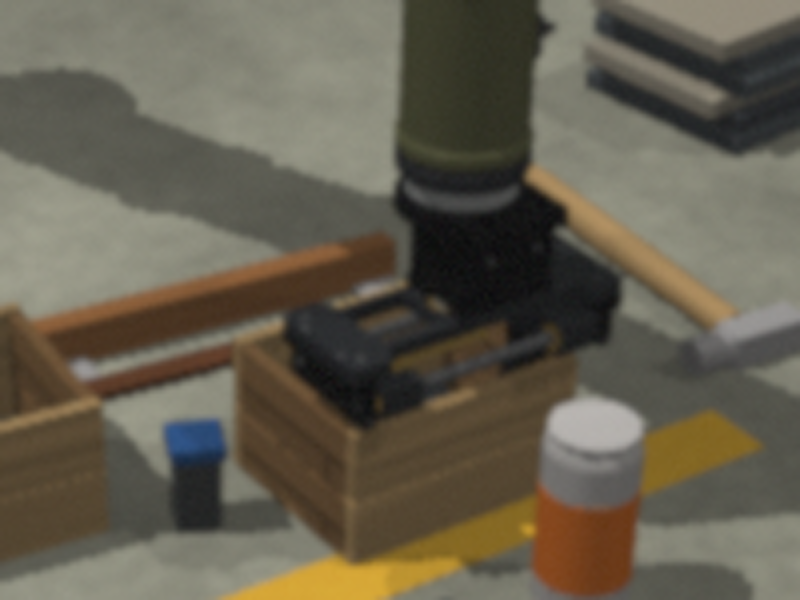

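View pics/t15.png

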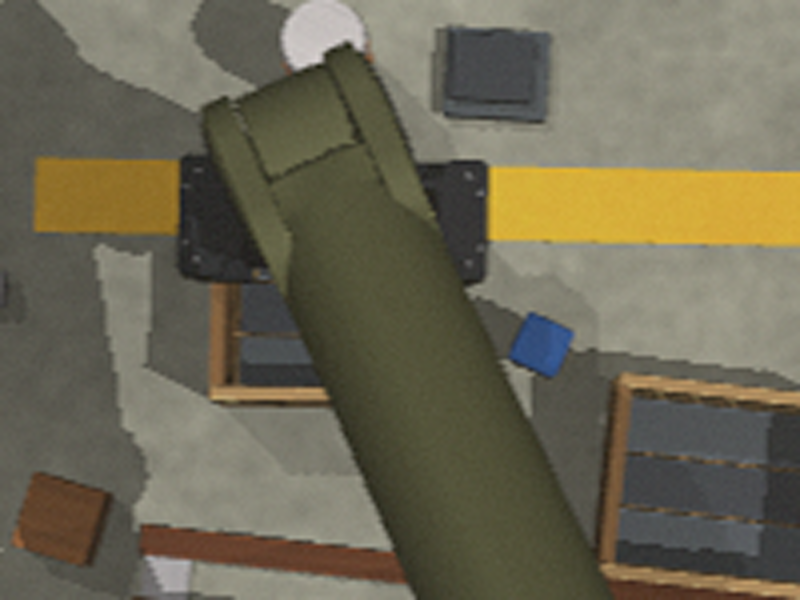

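```bash
python3 - <<'E'
from h import *
f=lambda u,v,z=0:wz('scene',240+(u+.5)/4-.5,120+(v+.5)/4-.5,z).round(4)
print('corner',f(352,560),'top corner',f(358,432,.09))
print('line left end corners',f(763,446),f(712,409))
g=lambda u,v,z=0:wz('top',215+(u+.5)/4-.5,150+(v+.5)/4-.5,z).round(4)
print('near rim', g(210,402,.09),g(325,402,.09),'line',g(35,158),g(35,232),g(490,167),g(490,240))
E
```

```text
corner [0.703 0.028 0.   ] top corner [0.7049 0.0284 0.09  ]
line left end corners [0.745  0.3113 0.    ] [0.6955 0.3134 0.    ]
near rim [0.5788 0.1842 0.09  ] [0.5795 0.1116 0.09  ] line [0.7466 0.3131 0.    ] [0.6966 0.312  0.    ] [0.7436 0.0068 0.    ] [0.6941 0.0064 0.    ]
```

>>> carry_out(increments=[[0.004,0,0,0,-1],[0.008,0,0,0,-1],[0.011,0,0,0,-1],[0.013,0,0,0,-1],[0.013,0,0,0,-1],[0.008,0,0,0,-1],[-0.01,0,0,0,-1],[-0.03,0,0.01,0,-1],[-0.03,0,0.05,0,-1],[-0.03,0,0.1,0,-1],[-0.03,0,0.15,0,-1],[-0.05,-0.02,0.19,0,-1],[-0.1,-0.04,0.19,0,-1],[-0.15,-0.06,0.19,0,-1],[-0.2,-0.1,0.19,0,-1],[-0.2,-0.15,0.19,0,-1],[-0.2,-0.2,0.19,0,-1],[-0.2,-0.25,0.19,0,-1],[-0.2,-0.3,0.19,0,-1],[-0.2,-0.35,0.19,0,-1]])

```text
time_s: 24.5
tool_pos: [0.4886, -0.2322, 0.4075]
tool_rot: [-179.8, -0.2, -90.5]
force: [-0.4, -0.7, 0.4]
grip_width: 0.0871
```

```bash
python3 - <<'E'
from h import *
o=env.get_obs();print(o['tool_pos'],o['tool_rot'],o['force'])
im,d=env.read_camera('scene');save('s16',im,(140,80,440,305),2.6)
im,d=env.read_camera('top');save('t16',im,(175,140,475,335),2.6);save('t16b',im,(245,170,375,265),6)
E
```

```text
[ 0.48858217 -0.23216721  0.40749381] [-1.79831306e+02 -1.74976530e-01 -9.05232284e+01] [-0.43606235 -0.73604144  0.39125896]
```

View pics/s16.png

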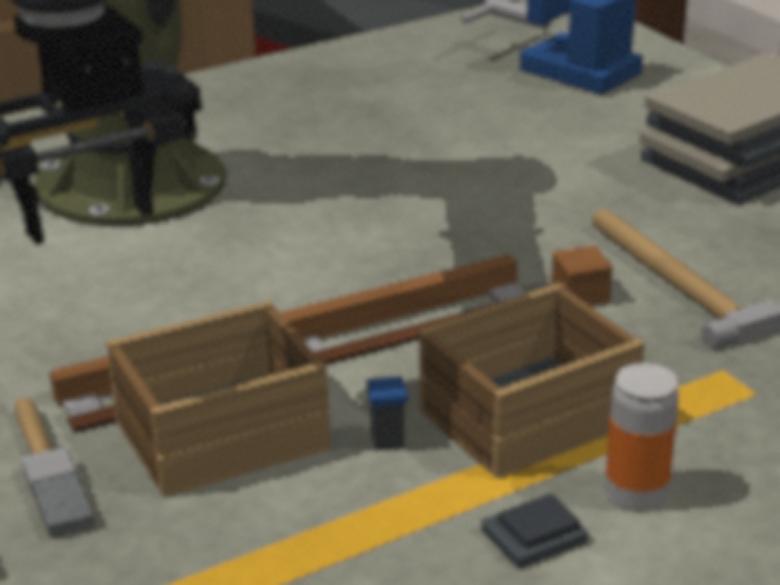

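View pics/t16.png

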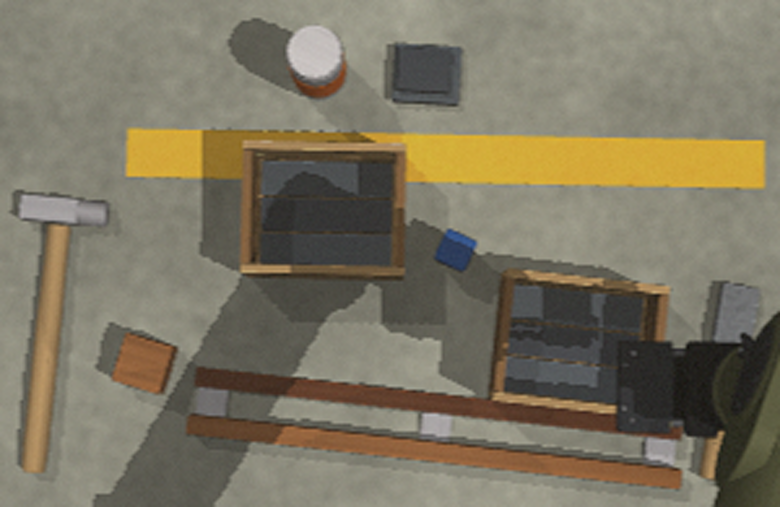

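View pics/t16b.png

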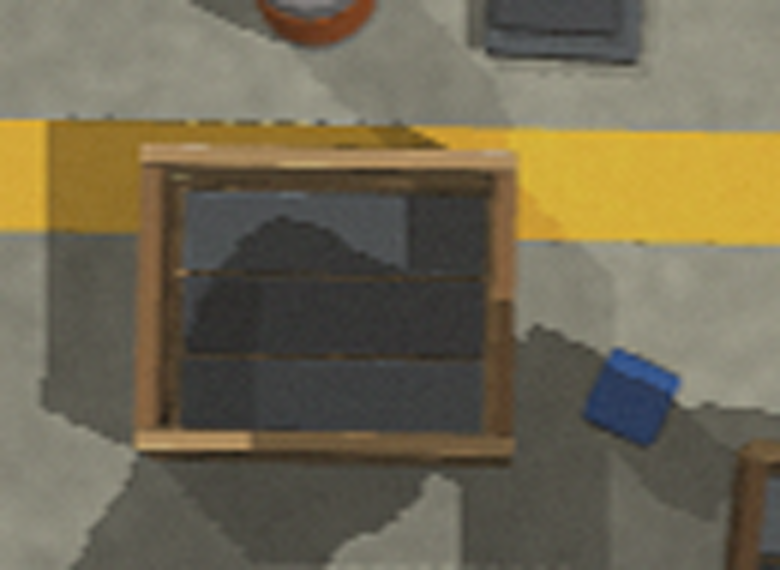

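```bash
python3 - <<'E'
from h import *
f=lambda u,v,z=0:wz('scene',140+(u+.5)/2.6-.5,80+(v+.5)/2.6-.5,z).round(4)
print('front bottom corner R',f(500,470),f(500,396,.09),'line edges near it',f(466,466),f(510,490))
g=lambda u,v,z=0:wz('top',245+(u+.5)/6-.5,170+(v+.5)/6-.5,z).round(4)
print('rim FL,FR,NR,NL',g(140,147,.09),g(516,152,.09),g(514,457,.09),g(135,451,.09),'line',g(20,120),g(20,233),g(560,130),g(560,241))
k=lambda u,v:wz('top',175+(u+.5)/2.6-.5,140+(v+.5)/2.6-.5,.09).round(4)
print('R crate FL,FR,NL',k(502,270),k(669,288),k(490,398))
E
```

```text
front bottom corner R [0.7113 0.0346 0.    ] [0.7228 0.0236 0.09  ] line edges near it [0.6897 0.0125 0.    ] [0.7403 0.0248 0.    ]
rim FL,FR,NR,NL [0.7215 0.1844 0.09  ] [0.7209 0.0251 0.09  ] [0.5914 0.0248 0.09  ] [0.5924 0.1845 0.09  ] line [0.746 0.247 0.   ] [0.6951 0.2461 0.    ] [0.7439 0.0047 0.    ] [0.6938 0.0043 0.    ]
R crate FL,FR,NL [ 0.5979 -0.0701  0.09  ] [ 0.5818 -0.2328  0.09  ] [ 0.4736 -0.059   0.09  ]
```

```bash
python3 - <<'E'
from cell import env
print(env.sign_off())
E
```

```text
the job is handed in; nothing more can be done
None
```

I tipped both crates back onto the leaning bar in the order asked, left then right, held each there and let each down flat. The left crate has the red stamp, and I pushed it onto the dispatch line with the fingers inside its far wall. The job is handed in at about 24.6 s, and no verdict came back.

- **Tipping:** I measured about 62.7° for the left crate and 63.6° for the right, against the expected 63°. Each was held for about a second. The right crate's underside is bare.
- **Dispatch line:** In the top view the stamped crate's front rim is at x = 0.721 m, square to the band, which runs from about 0.695 to 0.745 m. A rougher reading of the crate's front bottom corner in the scene view gave 0.711 m. The two readings differ by 10 mm, but both lie on the line. The crate is flat.
- **Plain crate:** It is flat at its stop strip, but sits about 4 mm closer to the strip than at the start. I left it there.
- **Loose items:** In the last views the wedge, hammer, block, oil can and offcut look unmoved by eye; I did not measure them. The arm hid part of the brush in the top view, and the chisel was outside the last crops, so I did not check the chisel at the end. The fingers never went near the chisel.
- **Forces:** The highest wrist force I read was about 23 N.

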